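Find the pitch-gauge leaf that fits the clamped lead screw

ROBOT

A 7-joint arm with a two-finger parallel gripper is mounted at the origin on the work surface. World frame = base frame: x ahead of the robot, y to its left, z up, the work surface at z = 0. Lengths are in m, angles in rad, forces in N, time in s.
With the tool pointing down it reaches from about 0.4 to 0.85 m from the base axis. Payload 10.4 kg.
Tool frame: the origin (TCP) lies at the very end of the fingers, on their centre line; the grasp point (between the pads) lies r.pinch_z behind it (r.pinch_z is the distance from the TCP to the grasp point, in m); z points along the fingers, x is the direction in which the jaws open and shut, and the axes are right-handed (so a half turn about z gives the same grasp; the last joint's range is limited). The gripper opens to 87 mm and grips with 3 to 60 N. Pads are 19 mm wide; open, the fingers measure 117 mm over their backs; the gripper's body (75 mm by 190 mm) begins 51 mm behind the grasp point.
Start: joints at [1.173, 0.332, -0.065, 1.46, 0.022, 1.35, -0.088], TCP at [0.229, -0.582, 0.223] pointing down, gripper open.
Joint ranges: [-2.6, 2.6], [-0.5, 2.12], [-1.47, 1.34], [0.16, 2.42], [-1.27, 4.41], [0.06, 2.06], [-2.6, 2.6]. Speed limits (rad/s): [2.22, 2.22, 2.79, 2.79, 3.14, 3.14, 3.14].

INTERFACE

Orientations are given as a unit quaternion [x, y, z, w].
In Python, from bench import r gives the robot as it stands.
- The arm moves only by the tool carry_out, never from a script. Its argument "increments" is text: rows parted by semicolons, each of 7 numbers parted by spaces: the turn, a rotation vector about the tool's x, y, z in degrees, then the shift along the tool's x, y, z in m, then the finger opening in m, from 0 to 0.087. A call has exactly 5 rows; each row is the pose to reach, as a shift and turn from the pose measured when the call began, along the tool's axes at that moment; what a row does not reach only later rows make up. A row lasts 1/8 s, in which the tool goes at most 62.5 mm and 10.7 degrees, less where a joint would pass 70% of its speed; a pose out of reach is approached as far as the arm can. A call with a gripper value outside its range is refused whole. The fingers move at their own pace and stop on an object; "squeeze" is the grip in N (left out, the last holds). Time passes only in rows, so rows that repeat a pose let the fingers close, or fill a call up. It gives the time, the measured TCP pose, the force and the opening at its end, in the units of the state.
- r.read_state(): the state, without advancing time (a new reading comes with each control period).
- r.camera(name): name is "scene" or "top" or "wrist"; returns (picture, depth): 420x560x3 uint8, blue, green, red; 420x560 float32, m along the optical axis (not along the pixel's ray), 0 where there is no reading.
- r.camera_model(name): a dict with "K" (3x3 intrinsics, pixels), "extrinsics" (4x4, takes a point from camera to world coordinates). Camera axes: x right, y down, z forward; pixel columns grow to the right and rows downward; lengths in m; the calibration is good to about 2 mm. A picture is of the moment at which its call begins: read the wrist's pose just before it. camera_model takes no time and is no camera call; for the wrist camera it gives the pose at the moment of the call.
- r.close_job(): hands the job in, once; it reports no verdict.
The state is a dict: "time": time; "joint_positions": joint angles; "joint_vel": joint speeds; "joint_torque": joint torques, N m; "ee_pos": TCP position; "eef_rot": TCP orientation; "ft_force": force on the tool from outside, world axes, zero at the start; "torque": the same for the moment, N m; "width": finger opening in m.
Only numpy, scipy, OpenCV 4.12 (cv2) and the standard library are available. Lean on these libraries where they do the work, as an engineer would, in place of code of your own. Each camera call takes 0.05 s, during which the arm holds its last target.

TASK

Find out which of the three comb leaves matches the thread of the spindle clamped in the front lane of the cradle, by meshing leaves against the top of that thread, square to it and along it, until one sinks fully home in its grooves. Hang the leaf that fits in the single-slot job block, leave the other two hanging upright in the three-slot rack, let go, and do not disturb the things standing around.

Things in the scene. Friction and masses are not known exactly. Their poses are not given: they have to be found in the camera images.
- leaf_a: steel pitch-gauge comb leaf: plate 62 mm long (y), 6 mm thick (x), teeth 3.6 mm high along its lower edge; on top a dark wooden grip 44 mm (y) x 24 mm (x) x 34 mm high. Origin: middle of the line of tooth tips, its lowest line; z up. Teeth's root line at z = 3.6 mm, grip from z = 34 to 68 mm, overhanging the plate's faces by 9 mm. About 0.14 kg
- leaf_b: second comb leaf, the same as leaf_a except for the spacing of the teeth (8, 9 or 10 mm; each leaf has another). Which leaf fits which spindle is not told. Either way round will do
- leaf_c: third comb leaf, the same as leaf_a except for the spacing of the teeth. The leaves start hanging in the rack's three slots in any order
- spindle_a: plain steel lead-screw spindle, fixed level in a lane of the cradle: thread 110 mm long, 40 mm across the crests, 4 mm deep, 60 degree flanks, thinner journals at the ends. Origin: on its axis, middle of the thread, 45 mm above the bench; y along the axis, z up. Where the crests lie along y is not told: find it by touch or sight
- spindle_b: second spindle, the same as spindle_a except for its pitch (8, 9 or 10 mm; each has another) and where its crests lie
- spindle_c: third spindle, the same as spindle_a except for pitch and crests. The three lie in the cradle's lanes in any order, each shifted endwise by up to 5 mm
- job_axis (a point): point on the axis of the cradle's front lane (nearest the robot, the only one with clamp straps over the journals), midway along it, 45 mm above the bench; y along the lane, z up. The spindle to be gauged is the one whose origin is within 10 mm of here. The straps reach 17 mm above it, at y = +-59 to 73 mm
- job_top (a point): point 20 mm above job_axis, on the top line of the thread's crests. A leaf that only stands on the crests has its origin at this height; one fully home has it 3.6 mm lower. A wrong leaf stays 2 mm or more too high wherever it is put (light pressing, about 10 N, is enough); the matching leaf goes home only with its teeth facing the grooves (within about 0.5 mm along y), once a pitch
- cradle: fixed grey base plate 200 mm (x) x 150 mm (y) with two upright dark steel boards that carry three spindles side by side. Origin: on the bench under the middle of the front lane; y along the spindles. The two spare lanes are 70 and 130 mm farther along +x
- rack: fixed hardwood block 165 mm (x) x 90 mm (y), 42 mm high, with three slots 13 mm wide along y, open above and at the ends, at x = -55, 0 and 55 mm, floor 6 mm above the bench. Origin: centre of the underside. A leaf hangs with its plate in a slot and its grip resting on the block's top, its origin 8 mm above the block's
- job_block: fixed hardwood block 70 mm (x) x 90 mm (y), 42 mm high, with one slot 13 mm wide along y at x = 0, otherwise as the rack; empty at the start. Origin: centre of the underside. A leaf hangs in it as in the rack, its origin 8 mm above the block's. Rack and job block may change sides
- cleaner: bystander: white plastic bottle 60 mm across and 170 mm high, origin under its centre
- grease_tin: bystander: round tin 70 mm across and 60 mm high, origin under its centre
- spanner: bystander: steel spanner 180 mm long lying flat
Not all that is in view belongs to the job. What is shaped like the leaf_a but orange or yellow is not meant.

How it is judged:
On the way:
1. the matching leaf sits home on the front spindle: origin under 17.7 mm above the axis, within 5 mm of its top line and 25 mm of mid-thread, within 4 degrees along it, 5 of upright (((horizontal distance between spindle_c and job_axis below 0.03 m and x of leaf_a in the frame of spindle_c between -0.005 and 0.005 m and y of leaf_a in the frame of spindle_c between -0.025 and 0.025 m and z of leaf_a in the frame of spindle_c between 0.014 and 0.0177 m and angle between the y axis of leaf_a and the y axis of spindle_c, either way round below 0.07 rad and angle between leaf_a's own z axis and vertical below 0.09 rad) or (horizontal distance between spindle_a and job_axis below 0.03 m and x of leaf_b in the frame of spindle_a between -0.005 and 0.005 m and y of leaf_b in the frame of spindle_a between -0.025 and 0.025 m and z of leaf_b in the frame of spindle_a between 0.014 and 0.0177 m and angle between the y axis of leaf_b and the y axis of spindle_a, either way round below 0.07 rad and angle between leaf_b's own z axis and vertical below 0.09 rad) or (horizontal distance between spindle_b and job_axis below 0.03 m and x of leaf_c in the frame of spindle_b between -0.005 and 0.005 m and y of leaf_c in the frame of spindle_b between -0.025 and 0.025 m and z of leaf_c in the frame of spindle_b between 0.014 and 0.0177 m and angle between the y axis of leaf_c and the y axis of spindle_b, either way round below 0.07 rad and angle between leaf_c's own z axis and vertical below 0.09 rad))), for 0.2 s.
At the end, for the whole second after the job is handed in: the matching leaf hangs in the job block's slot and the other two hang in slots of the rack, each with its origin 5 to 11.5 mm above the block's origin, within 28 mm of the block's middle along y, upright within 7 degrees, at rest and released (((horizontal distance between spindle_c and job_axis below 0.03 m and (x of leaf_a in the frame of job_block between -0.01 and 0.01 m and y of leaf_a in the frame of job_block between -0.028 and 0.028 m and z of leaf_a in the frame of job_block between 0.005 and 0.0115 m and angle between leaf_a's own z axis and vertical below 0.12 rad and linear speed of leaf_a below 0.02 m/s) and (x of leaf_b in the frame of rack between -0.068 and 0.068 m and y of leaf_b in the frame of rack between -0.028 and 0.028 m and z of leaf_b in the frame of rack between 0.005 and 0.0115 m and angle between leaf_b's own z axis and vertical below 0.12 rad and linear speed of leaf_b below 0.02 m/s) and (x of leaf_c in the frame of rack between -0.068 and 0.068 m and y of leaf_c in the frame of rack between -0.028 and 0.028 m and z of leaf_c in the frame of rack between 0.005 and 0.0115 m and angle between leaf_c's own z axis and vertical below 0.12 rad and linear speed of leaf_c below 0.02 m/s)) or (horizontal distance between spindle_a and job_axis below 0.03 m and (x of leaf_b in the frame of job_block between -0.01 and 0.01 m and y of leaf_b in the frame of job_block between -0.028 and 0.028 m and z of leaf_b in the frame of job_block between 0.005 and 0.0115 m and angle between leaf_b's own z axis and vertical below 0.12 rad and linear speed of leaf_b below 0.02 m/s) and (x of leaf_a in the frame of rack between -0.068 and 0.068 m and y of leaf_a in the frame of rack between -0.028 and 0.028 m and z of leaf_a in the frame of rack between 0.005 and 0.0115 m and angle between leaf_a's own z axis and vertical below 0.12 rad and linear speed of leaf_a below 0.02 m/s) and (x of leaf_c in the frame of rack between -0.068 and 0.068 m and y of leaf_c in the frame of rack between -0.028 and 0.028 m and z of leaf_c in the frame of rack between 0.005 and 0.0115 m and angle between leaf_c's own z axis and vertical below 0.12 rad and linear speed of leaf_c below 0.02 m/s)) or (horizontal distance between spindle_b and job_axis below 0.03 m and (x of leaf_c in the frame of job_block between -0.01 and 0.01 m and y of leaf_c in the frame of job_block between -0.028 and 0.028 m and z of leaf_c in the frame of job_block between 0.005 and 0.0115 m and angle between leaf_c's own z axis and vertical below 0.12 rad and linear speed of leaf_c below 0.02 m/s) and (x of leaf_a in the frame of rack between -0.068 and 0.068 m and y of leaf_a in the frame of rack between -0.028 and 0.028 m and z of leaf_a in the frame of rack between 0.005 and 0.0115 m and angle between leaf_a's own z axis and vertical below 0.12 rad and linear speed of leaf_a below 0.02 m/s) and (x of leaf_b in the frame of rack between -0.068 and 0.068 m and y of leaf_b in the frame of rack between -0.028 and 0.028 m and z of leaf_b in the frame of rack between 0.005 and 0.0115 m and angle between leaf_b's own z axis and vertical below 0.12 rad and linear speed of leaf_b below 0.02 m/s)))); the robot touches nothing.
It fails at once if the bottle is shifted by more than 25 mm (distance of cleaner from where it was at the start of the episode above 0.025 m).
It fails at once if the tin is shifted by more than 25 mm (distance of grease_tin from where it was at the start of the episode above 0.025 m).
It fails at once if the spanner is shifted by more than 25 mm (distance of spanner from where it was at the start of the episode above 0.025 m).
It also fails if it takes over 72 s, if anything falls off the work surface, if the arm or the gripper's body presses on something with over 40 N, if the wrist force passes 120 N, or if a joint passes its speed limit or range.

## Working session

There is one attempt and no reset: what is moved stays moved. The work goes in short steps, Python scripts to look and compute and a tool call to move; the robot and the scene stay as the last step left them, time stands still between calls to the robot, and variables do not carry over. Pictures are saved under pics/ and viewed, and the job is handed in when it is done.

Besides the shell and the picture viewer there is one more tool, called after ">>>" as a command line: name --argument value ..., lists and objects as JSON in quotes. carry_out: Moves the arm, as the interface text tells. Its arguments: {"type":"object","properties":{"increments":{"type":"string"},"squeeze":{"type":"number"}},"required":["increments"]}

```bash
ls; mkdir -p pics
cat > h.py <<'E'
import numpy as np,cv2
from bench import r
from scipy.spatial.transform import Rotation as R
def snap(n,f):
    p,d=r.camera(n); m=r.camera_model(n); cv2.imwrite(f'pics/{f}.png',p); np.savez(f'pics/{f}.npz',p=p,d=d,K=m['K'],E=m['extrinsics']); return p,d,np.array(m['K']),np.array(m['extrinsics'])
def load(f):
    z=np.load(f'pics/{f}.npz'); return z['p'],z['d'],z['K'],z['E']
def pts(d,K,E):
    h,w=d.shape; u,v=np.meshgrid(np.arange(w),np.arange(h))
    c=np.stack([(u-K[0,2])/K[0,0]*d,(v-K[1,2])/K[1,1]*d,d],-1); return c@E[:3,:3].T+E[:3,3]
def st():
    s=r.read_state(); print({k:np.round(v,4).tolist() for k,v in s.items() if k in('time','ee_pos','eef_rot','ft_force','width','joint_positions')}); return s
E
python3 - <<'E'
from h import *
st()
for n in('scene','top'):
    p,d,K,E=snap(n,n+'0'); print(K,E.round(3))
print(r.pinch_z)
E
```

```text
pics
{'time': 0.0, 'joint_positions': [1.1734, 0.3329, -0.0647, 1.461, 0.0216, 1.3499, -0.0885], 'ee_pos': [0.2286, -0.5812, 0.2217], 'eef_rot': [0.8265, -0.563, -0.0006, -0.0004], 'ft_force': [0.4515, -0.0011, 0.1262], 'width': 0.0871}
[[381.93385129   0.         287.02665061]
 [  0.         381.93385129 199.85099563]
 [  0.           0.           1.        ]] [[-0.547  0.529 -0.648  1.089]
 [ 0.837  0.346 -0.424  0.428]
 [-0.    -0.775 -0.632  0.592]
 [ 0.     0.     0.     1.   ]]
[[539.11170573   0.         275.17918705]
 [  0.         539.11170573 201.84262834]
 [  0.           0.           1.        ]] [[-0.04  -0.979  0.2    0.335]
 [-0.999  0.039 -0.01   0.076]
 [ 0.002 -0.2   -0.98   1.268]
 [ 0.     0.     0.     1.   ]]
0.0187
```

View pics/scene0.png

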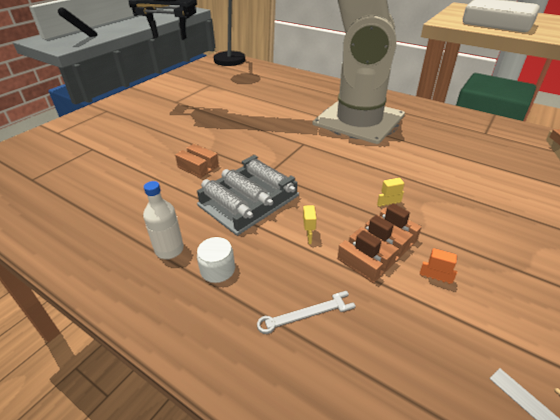

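View pics/top0.png

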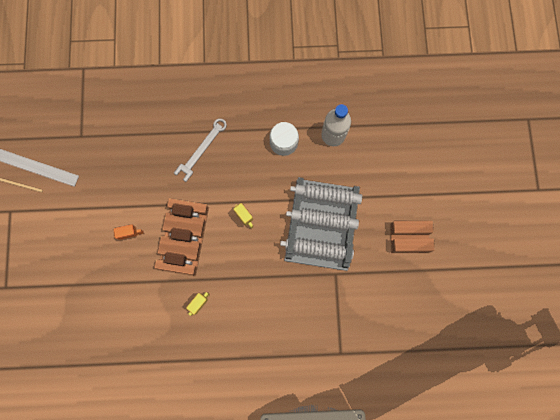

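Run:
```python
from h import *
p,d,K,E=load('top0'); P=pts(d,K,E)
hsv=cv2.cvtColor(p,cv2.COLOR_BGR2HSV)
for (u,v) in [(198,225),(410,227),(183,211),(180,235),(176,260),(325,248),(325,217),(300,233),(410,237),(20,100)]: print((u,v),P[v,u].round(4),hsv[v,u])
def rect(mask,name):
    q=P[mask][:,:2].astype(np.float32)
    (c,s,a)=cv2.minAreaRect(q*1000); print(name,len(q),np.round(c,1),np.round(s,1),round(a,2),'z',P[mask][:,2].mean().round(4))
def box(u0,v0,u1,v1):
    m=np.zeros(d.shape,bool); m[v0:v1,u0:u1]=1; return m
z=P[...,2]
rect(box(145,190,215,285)&(z>.036)&(z<.047),'rack')
rect(box(380,215,440,260)&(z>.036)&(z<.047),'job')
for i,b in enumerate([(160,200,205,222),(160,225,205,246),(160,249,205,270)]):
    rect(box(*b)&(z>.065),f'grip{i}')
rect(box(270,170,370,275)&(z>.004),'cradle')
for i,b in enumerate([(300,235,350,262),(300,205,350,232),(300,180,350,208)]):
    m=box(*b)&(z>.058); rect(m,f'sp{i}')
    q=P[m]; mu=q.mean(0); 
    print(mu.round(4), np.linalg.svd((q-mu)[:,:2])[2][0].round(4) if len(q) else '', q[:,2].max())
```

```text
(198, 225) [0.5386 0.2435 0.0381] [ 11 141 165]
(410, 227) [ 0.5145 -0.2454  0.0366] [ 11 133 193]
(183, 211) [0.5662 0.2722 0.0724] [ 11 146  98]
(180, 235) [0.5116 0.2789 0.0746] [ 11 137  99]
(176, 260) [0.4563 0.2881 0.0738] [ 10 134 105]
(325, 248) [ 0.4713 -0.0441  0.0591] [ 20  15 206]
(325, 217) [ 0.5416 -0.0481  0.0608] [ 13  18 201]
(300, 233) [0.5147 0.0077 0.0088] [ 30  12 147]
(410, 237) [ 0.4951 -0.2511  0.0066] [ 12 143 177]
(20, 100) [0.8775 0.6876 0.0014] [ 13 118 149]
rack 1772 [516.4 283.2] [ 90.6 165.5] 78.38 z 0.0408
job 960 [ 495.5 -251.3] [91.8 70.4] 87.59 z 0.0405
grip0 219 [467.8 176.4] [329.9  40.7] 44.18 z 0.0848
grip1 220 [439.5 180.3] [292.4  37.7] 52.34 z 0.0848
grip2 226 [409.8 190.8] [271.9  31.3] 63.55 z 0.1004
cradle 5589 [498.3 -39.7] [235.4 337.4] 87.07 z 0.0469
sp0 319 [435.3   6. ] [ 98.1 223.8] 31.32 z 0.0792
[ 0.4663 -0.046   0.0792] [ 0.0033 -1.    ] 1.2675953580082435
sp1 248 [467.5  20.2] [ 98.5 269.8] 47.04 z 0.0845
[ 0.5352 -0.0458  0.0845] [ 0.5042 -0.8636] 1.2675953580082435
sp2 207 [495.   25.8] [107.5 317.2] 53.81 z 0.095
[ 0.5917 -0.0518  0.095 ] [ 0.8338 -0.552 ] 1.2675953580082435
```

Run:
```python
import cv2
p=cv2.imread('pics/top0.png')
cv2.imwrite('pics/crop_top.png',cv2.resize(p[170:280,265:445],None,fx=4.4,fy=4.4,interpolation=cv2.INTER_CUBIC))
cv2.imwrite('pics/crop_rack.png',cv2.resize(p[190:290,140:220],None,fx=5,fy=5,interpolation=cv2.INTER_CUBIC))
```

```text
(no output)
```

View pics/crop_top.png

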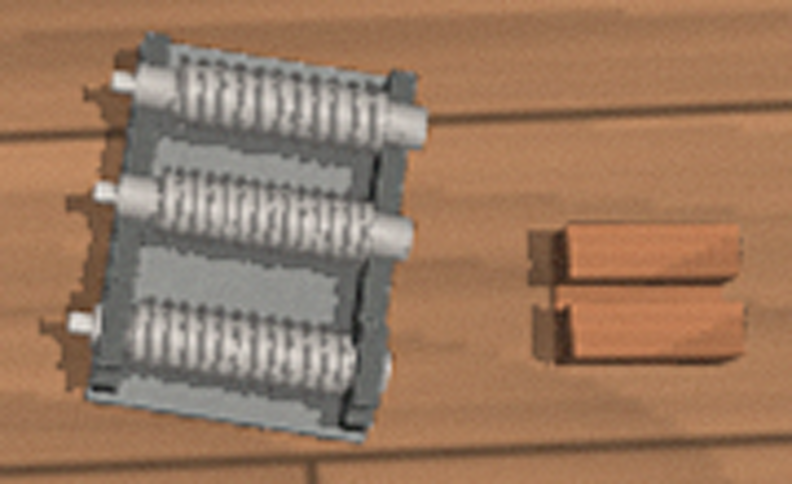

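View pics/crop_rack.png

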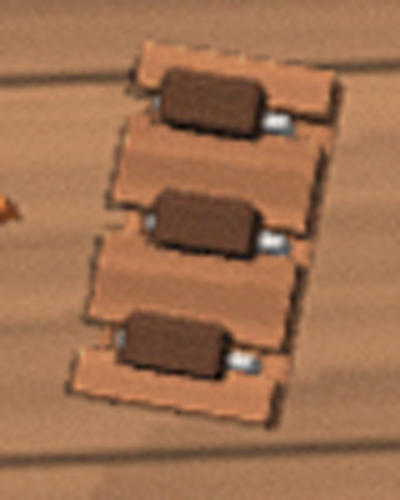

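```bash
cat >> h.py <<'E'
def go(pos,yaw,n=5):
    "print tool-frame increment to put TCP at pos with tool x at world yaw (deg), pointing down"
    s=r.read_state(); R0=R.from_quat(s['eef_rot']); 
    best=None
    c,sn=np.cos(np.radians(yaw)),np.sin(np.radians(yaw))
    Rt=R.from_matrix(np.array([[c,sn,0],[sn,-c,0],[0,0,-1.]]))
    dr=(R0.inv()*Rt).as_rotvec(degrees=True); dp=R0.inv().apply(np.array(pos)-s['ee_pos'])
    print('t',round(s['time'],2),'turn',dr.round(2),'shift',dp.round(4),'|d|',np.linalg.norm(dp).round(3),'pos',np.round(s['ee_pos'],4),'yaw',yawof(s).round(2),'F',np.round(s['ft_force'],2),'w',round(s['width'],4),'J',np.round(s['joint_positions'],2))
def yawof(s):
    x=R.from_quat(s['eef_rot']).as_matrix()[:,0]; return np.degrees(np.arctan2(x[1],x[0]))
E
python3 - <<'E'
from h import *
s=st(); m=np.array(r.camera_model('wrist')['extrinsics']); T=np.eye(4); T[:3,:3]=R.from_quat(s['eef_rot']).as_matrix(); T[:3,3]=s['ee_pos']
print((np.linalg.inv(T)@m).round(3), r.camera_model('wrist')['K'])
go([0.48,-0.05,0.26],-11.6)
go([0.48,-0.05,0.26],0)
E
```

```text
{'time': 0.1, 'joint_positions': [1.1734, 0.3328, -0.0647, 1.4609, 0.0216, 1.3499, -0.0885], 'ee_pos': [0.2287, -0.5813, 0.2218], 'eef_rot': [0.8265, -0.563, -0.0005, -0.0003], 'ft_force': [0.3213, -0.4109, 0.0112], 'width': 0.0869}
[[ 1.     0.001  0.     0.   ]
 [-0.001  0.97   0.245 -0.066]
 [-0.    -0.245  0.97  -0.162]
 [ 0.     0.     0.     1.   ]] [[299.69084949   0.         277.13983901]
 [  0.         299.69084949 215.25015359]
 [  0.           0.           1.        ]]
t 0.1 turn [-3.000e-02  7.000e-02 -5.692e+01] shift [-0.4024 -0.4284 -0.0377] |d| 0.589 pos [ 0.2287 -0.5813  0.2218] yaw -68.52 F [ 0.32 -0.41  0.01] w 0.0869 J [ 1.17  0.33 -0.06  1.46  0.02  1.35 -0.09]
t 0.1 turn [-4.000e-02  7.000e-02 -6.852e+01] shift [-0.4024 -0.4284 -0.0377] |d| 0.589 pos [ 0.2287 -0.5813  0.2218] yaw -68.52 F [ 0.32 -0.41  0.01] w 0.0869 J [ 1.17  0.33 -0.06  1.46  0.02  1.35 -0.09]
```

>>> carry_out --increments "0 0 -6 -0.04 -0.043 0 0.04; 0 0 -12 -0.08 -0.086 0 0.04; 0 0 -18 -0.12 -0.129 0 0.04; 0 0 -24 -0.16 -0.172 0 0.04; 0 0 -30 -0.2 -0.215 0 0.04"

```text
time: 0.72
ee_pos: [0.3559, -0.3146, 0.2219]
eef_rot: [0.945, -0.328, -0.001, -0.0]
ft_force: [0.8, 0.2, 0.3]
width: 0.0456
```

Run:
```python
from h import *
go([0.48,-0.03,0.20],-11.6)
```

```text
t 0.72 turn [ -0.04   0.07 -26.73] shift [-0.0791 -0.3002  0.0221] |d| 0.311 pos [ 0.3559 -0.3146  0.2219] yaw -38.33 F [0.76 0.22 0.3 ] w 0.0456 J [ 0.94  0.02 -0.32  1.83  0.01  1.3  -0.04]
```

>>> carry_out --increments "0 0 -6 -0.015 -0.058 0 0.04; 0 0 -12 -0.03 -0.116 0 0.04; 0 0 -18 -0.047 -0.174 0.01 0.04; 0 0 -24 -0.063 -0.24 0.015 0.04; 0 0 -26.7 -0.079 -0.3 0.022 0.04"

```text
time: 1.35
ee_pos: [0.4782, -0.0336, 0.2006]
eef_rot: [0.995, -0.1, -0.0, -0.0]
ft_force: [0.5, -1.3, -0.1]
width: 0.0399
```

Run:
```python
from h import *
go([0.48,-0.03,0.20],-11.6)
snap('wrist','w1')
```

```text
t 1.35 turn [-0.03  0.02  0.08] shift [ 0.001  -0.0038  0.0006] |d| 0.004 pos [ 0.4782 -0.0336  0.2006] yaw -11.52 F [ 0.48 -1.33 -0.1 ] w 0.0399 J [ 0.61  0.07 -0.65  1.83  0.04  1.26 -0.25]
```

View pics/w1.png

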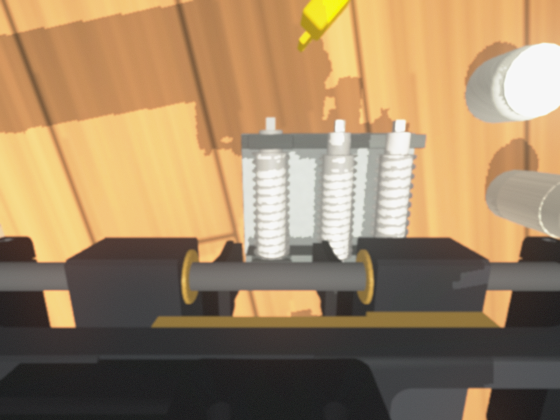

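>>> carry_out --increments "0 0 0 0 0.02 0.02 0.04; 0 0 0 -0.008 0.045 0.04 0.04; 0 0 0 -0.016 0.068 0.06 0.04; 0 0 0 -0.022 0.072 0.08 0.04; 0 0 0 -0.022 0.072 0.08 0.04"

```text
time: 2.02
ee_pos: [0.4433, -0.0911, 0.1187]
eef_rot: [0.995, -0.096, -0.001, -0.002]
ft_force: [0.7, -0.4, 1.0]
width: 0.0399
```

Run:
```python
from h import *
go([0.48,-0.03,0.20],-11.6)
snap('wrist','w2')
```

```text
t 2.02 turn [-0.27  0.19  0.62] shift [ 0.0242 -0.0674 -0.0811] |d| 0.108 pos [ 0.4433 -0.0911  0.1187] yaw -10.98 F [ 0.67 -0.4   0.98] w 0.0399 J [ 0.68  0.09 -0.59  2.    0.05  1.08 -0.12]
```

View pics/w2.png

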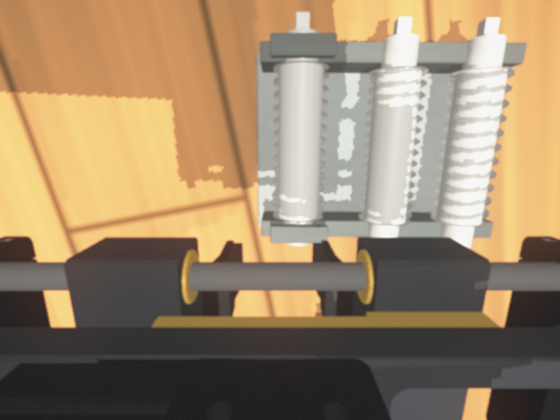

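Run:
```python
import cv2
p=cv2.imread('pics/w2.png')
c=cv2.resize(p[30:250,255:360],None,fx=5,fy=2.7,interpolation=cv2.INTER_CUBIC)
cv2.imwrite('pics/w2c.png',cv2.resize(p[30:245,250:520],None,fx=2.75,fy=2.75,interpolation=cv2.INTER_CUBIC))
```

```text
(no output)
```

View pics/w2c.png

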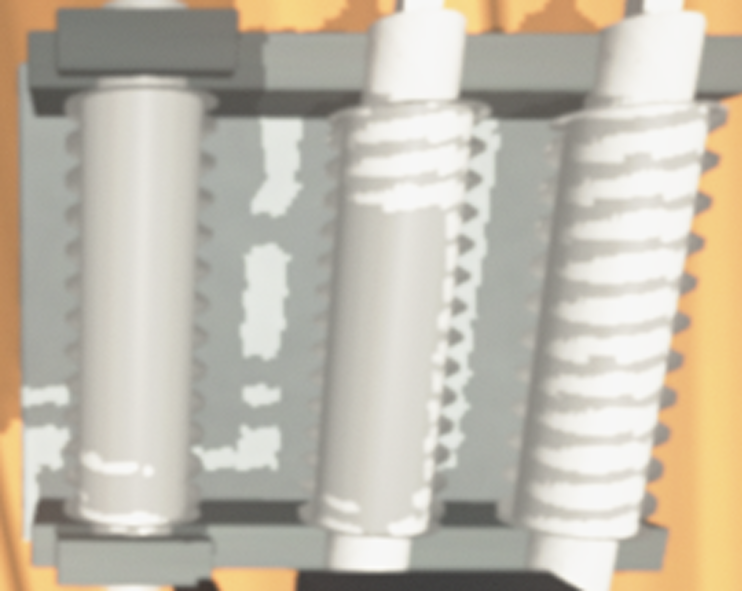

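Run:
```python
from h import *
st()
p,d,K,E=snap('wrist','w3')
st()
P=pts(d,K,E); z=P[...,2]
v,u=np.mgrid[0:420,0:560]
m=(v<232)&(v>65)&(u>255)&(z>.02)
for i,(u0,u1) in enumerate([(265,335),(355,430),(435,510)]):
    mm=m&(u>u0)&(u<u1)&(z>.055)&(z<.075)
    q=P[mm]; mu=q.mean(0); dd=np.linalg.svd(q[:,:2]-mu[:2],full_matrices=False)[2][0]; dd*=np.sign(dd[1])
    a=np.degrees(np.arctan2(dd[1],dd[0]))-90
    s=(q[:,:2]-mu[:2])@dd
    print(i,len(q),mu.round(4),'yaw',a.round(2),s.min().round(4),s.max().round(4),'zmax',q[:,2].max().round(4), np.percentile(q[:,2],95).round(4))
# straps front
for nm,(u0,u1,v0,v1) in dict(top=(262,345,30,62),bot=(262,340,220,245)).items():
    mm=(u>u0)&(u<u1)&(v>v0)&(v<v1)&(z>.057)&(z<.068)
    q=P[mm]; (c,s,a)=cv2.minAreaRect((q[:,:2]*1000).astype(np.float32)); print(nm,len(q),np.round(c,1),np.round(s,1),a, q[:,2].mean())
mm=(v<245)&(u>250)&(z>.0045)&(z<.0325)
```

```text
{'time': 2.075, 'joint_positions': [0.6827, 0.0859, -0.5945, 1.9943, 0.0491, 1.0774, -0.1242], 'ee_pos': [0.4444, -0.0908, 0.1197], 'eef_rot': [0.9955, -0.0953, -0.0005, -0.0024], 'ft_force': [0.9996, 0.246, 0.3], 'width': 0.04}
{'time': 2.125, 'joint_positions': [0.6825, 0.0856, -0.5948, 1.9932, 0.0491, 1.0775, -0.1243], 'ee_pos': [0.4451, -0.0906, 0.1204], 'eef_rot': [0.9955, -0.095, 0.0002, -0.0023], 'ft_force': [0.435, 0.2056, -0.2174], 'width': 0.0402}
0 5914 [ 0.4714 -0.0356  0.0599] yaw -11.24 -0.061 0.0573 zmax 0.0643 0.0625
1 5733 [ 0.5391 -0.0468  0.0598] yaw -11.03 -0.0645 0.0555 zmax 0.0681 0.0624
2 5801 [ 0.5969 -0.0584  0.0598] yaw -10.94 -0.064 0.056 zmax 0.0669 0.0625
top 1692 [485.3  32.2] [18.7 43.8] 78.29190826416016 0.06228649034584125
bot 1107 [459.2 -97. ] [20.8 43.3] 79.97525024414062 0.06230477978269616
```

Run:
```python
from h import *
p,d,K,E=load('w3'); P=pts(d,K,E)
v,u=np.mgrid[0:420,0:560]
b=np.radians(-11.2); ey=np.array([-np.sin(b),np.cos(b)]); ex=np.array([np.cos(b),np.sin(b)])
for i,c in enumerate([(.4722,-.0324),(.4722+.07*ex[0],-.0324+.07*ex[1]),(.4722+.13*ex[0],-.0324+.13*ex[1])]):
    q=P[...,:2]-np.array(c); s=q@ey; l=q@ex
    for l0,l1 in [(-.022,-.014),(-.014,-.006),(-.004,.004),(.006,.014),(.014,.022)]:
        m=(abs(s)<.047)&(l>l0)&(l<l1)&(P[...,2]>.03)&(v<240)
        S=s[m];Z=P[...,2][m]-np.sqrt(np.maximum(.02**2-l[m]**2,0))
        pit=np.arange(7,11.5,.05)
        A=[]
        Zr=Z-np.polyval(np.polyfit(S,Z,2),S)
        A=np.array([np.mean(Zr*np.exp(-2j*np.pi*S/(x/1000)))*2000 for x in pit])
        k=np.argmax(abs(A)); print(i,(l0,l1),m.sum(),'pitch',pit[k].round(2),'amp',abs(A[k]).round(2),'crest s mm',(-np.angle(A[k])/2/np.pi*pit[k]).round(2))
```

```text
0 (-0.022, -0.014) 1261 pitch 9.7 amp 97.13 crest s mm 3.35
0 (-0.014, -0.006) 1471 pitch 7.2 amp 0.06 crest s mm -1.38
0 (-0.004, 0.004) 1509 pitch 7.5 amp 0.06 crest s mm 0.67
0 (0.006, 0.014) 1346 pitch 11.45 amp 10.44 crest s mm -2.3
0 (0.014, 0.022) 653 pitch 11.45 amp 32.81 crest s mm -2.4
1 (-0.022, -0.014) 1011 pitch 8.2 amp 2.5 crest s mm 2.98
1 (-0.014, -0.006) 2006 pitch 11.45 amp 3.7 crest s mm -2.86
1 (-0.004, 0.004) 1542 pitch 11.45 amp 10.12 crest s mm -2.77
1 (0.006, 0.014) 901 pitch 8.25 amp 0.06 crest s mm 3.84
1 (0.014, 0.022) 442 pitch 7.9 amp 1.67 crest s mm 3.25
2 (-0.022, -0.014) 1429 pitch 10.35 amp 1.08 crest s mm -0.23
2 (-0.014, -0.006) 2407 pitch 10.4 amp 1.49 crest s mm -0.66
2 (-0.004, 0.004) 1496 pitch 9.35 amp 0.08 crest s mm -2.83
2 (0.006, 0.014) 627 pitch 9.65 amp 0.1 crest s mm -4.01
2 (0.014, 0.022) 433 pitch 9.85 amp 1.83 crest s mm 0.21
```

Run:
```python
from h import *
p,d,K,E=load('w3'); P=pts(d,K,E)
v,u=np.mgrid[0:420,0:560]
b=np.radians(-11.2); ey=np.array([-np.sin(b),np.cos(b)]); ex=np.array([np.cos(b),np.sin(b)])
g=cv2.cvtColor(p,cv2.COLOR_BGR2GRAY).astype(float)
for i,c in enumerate([(.4722,-.0324),(.4722+.07*ex[0],-.0324+.07*ex[1]),(.4722+.13*ex[0],-.0324+.13*ex[1])]):
    q=P[...,:2]-np.array(c); s=q@ey; l=q@ex
    for l0,l1 in [(-.022,-.016),(-.016,-.008),(-.003,.003),(.008,.016),(.016,.022)]:
        m=(abs(s)<.047)&(l>l0)&(l<l1)&(P[...,2]<.07)&(v<240)
        S=s[m];Z=P[...,2][m]
        if len(S)<50: continue
        pit=np.arange(7,11.5,.05)
        out=[]
        for Zr in (Z*1000,g[m]):
            Zr=Zr-np.polyval(np.polyfit(S,Zr,3),S)
            A=np.array([np.mean(Zr*np.exp(-2j*np.pi*S/(x/1000)))*2 for x in pit]); k=np.argmax(abs(A)); out+=[pit[k].round(2),abs(A[k]).round(2),(-np.angle(A[k])/2/np.pi*pit[k]).round(2)]
        print(i,(l0,l1),m.sum(),'Z:',out[:3],'gray:',out[3:], 'z',Z.mean().round(4),Z.std().round(4))
```

```text
0 (-0.022, -0.016) 752 Z: [np.float64(9.6), np.float64(9.23), np.float64(-0.85)] gray: [np.float64(9.5), np.float64(6.44), np.float64(4.64)] z 0.0244 0.0149
0 (-0.016, -0.008) 1445 Z: [np.float64(7.25), np.float64(0.11), np.float64(-1.32)] gray: [np.float64(11.45), np.float64(2.96), np.float64(-4.71)] z 0.055 0.005
0 (-0.003, 0.003) 1124 Z: [np.float64(10.85), np.float64(0.05), np.float64(3.15)] gray: [np.float64(11.4), np.float64(1.74), np.float64(-5.21)] z 0.0616 0.0007
0 (0.008, 0.016) 1152 Z: [np.float64(9.25), np.float64(0.17), np.float64(2.27)] gray: [np.float64(9.75), np.float64(0.67), np.float64(0.96)] z 0.0562 0.0027
0 (0.016, 0.022) 388 Z: [np.float64(9.95), np.float64(4.59), np.float64(3.4)] gray: [np.float64(9.65), np.float64(5.11), np.float64(-0.16)] z 0.0402 0.0084
1 (-0.022, -0.016) 862 Z: [np.float64(8.25), np.float64(4.6), np.float64(-0.84)] gray: [np.float64(8.45), np.float64(4.45), np.float64(2.92)] z 0.015 0.0103
1 (-0.016, -0.008) 3270 Z: [np.float64(9.05), np.float64(1.91), np.float64(-1.45)] gray: [np.float64(8.3), np.float64(3.73), np.float64(4.07)] z 0.0417 0
[... 570 characters left out ...]
loat64(10.05), np.float64(6.41), np.float64(1.52)] z 0.0172 0.0135
2 (-0.016, -0.008) 4304 Z: [np.float64(10.25), np.float64(0.92), np.float64(-0.94)] gray: [np.float64(9.95), np.float64(12.24), np.float64(2.29)] z 0.0419 0.0184
2 (-0.003, 0.003) 1321 Z: [np.float64(11.1), np.float64(9.32), np.float64(4.43)] gray: [np.float64(10.65), np.float64(14.78), np.float64(4.04)] z 0.0538 0.0185
2 (0.008, 0.016) 426 Z: [np.float64(9.5), np.float64(0.33), np.float64(-0.0)] gray: [np.float64(10.35), np.float64(16.82), np.float64(4.04)] z 0.0579 0.0017
2 (0.016, 0.022) 390 Z: [np.float64(10.0), np.float64(1.06), np.float64(-3.5)] gray: [np.float64(10.7), np.float64(7.53), np.float64(4.3)] z 0.0501 0.0028
```

Run:
```python
from h import *
p,d,K,E=load('top0'); P=pts(d,K,E)
b=np.radians(-11.6); ey=np.array([-np.sin(b),np.cos(b)]); ex=np.array([np.cos(b),np.sin(b)])
z=P[...,2]
m=((z>.060)&(z<.09)).astype(np.uint8); m[:, 215:]=0; m[:,:145]=0; m[:190]=0; m[285:]=0
n,l,s,c=cv2.connectedComponentsWithStats(m)
for i in range(1,n):
    if s[i,4]<100: continue
    q=P[l==i]; o=(q[:,:2]-[.5164,.2832]); X=o@ex;Y=o@ey
    (cc,sz,a)=cv2.minAreaRect((q[:,:2]*1000).astype(np.float32))
    print(c[i].round(1),s[i,4],'rack frame x',np.percentile(X,[2,98]).round(4),'y',np.percentile(Y,[2,98]).round(4),cc,sz,a,np.median(q[:,2]))
go([.5164,.2832,.15],-11.6)
```

```text
[181.9 209.6] 222 rack frame x [0.0426 0.0659] y [-0.0186  0.0232] (570.27197265625, 275.3121032714844) (44.617496490478516, 24.340917587280273) 77.72050476074219 0.07393928107298542
[180.8 234. ] 224 rack frame x [-0.0126  0.0111] y [-0.0269  0.0148] (514.8811645507812, 277.839599609375) (44.24989700317383, 24.596158981323242) 78.86779022216797 0.07413035232397613
[174.5 258.3] 227 rack frame x [-0.0681 -0.0449] y [-0.0242  0.0183] (460.7443542480469, 292.2146911621094) (44.34233856201172, 24.328393936157227) 78.4548568725586 0.07380417660117988
t 2.12 turn [-0.27  0.    0.7 ] shift [-0.0007 -0.3807 -0.0279] |d| 0.382 pos [ 0.4451 -0.0906  0.1204] yaw -10.9 F [ 0.44  0.21 -0.22] w 0.0402 J [ 0.68  0.09 -0.59  1.99  0.05  1.08 -0.12]
```

Run:
```python
from h import *
go([.5703,.2753,.14],-11.6)
```

```text
t 2.12 turn [-0.27  0.    0.7 ] shift [ 0.0538 -0.3831 -0.0178] |d| 0.387 pos [ 0.4451 -0.0906  0.1204] yaw -10.9 F [ 0.44  0.21 -0.22] w 0.0402 J [ 0.68  0.09 -0.59  1.99  0.05  1.08 -0.12]
```

>>> carry_out --increments "0 0 0.7 0.008 -0.06 -0.03 0.038; 0 0 0.7 0.016 -0.12 -0.04 0.038; 0 0 0.7 0.025 -0.18 -0.04 0.038; 0 0 0.7 0.034 -0.24 -0.04 0.038; 0 0 0.7 0.043 -0.3 -0.03 0.038"

```text
time: 2.75
ee_pos: [0.5458, 0.1982, 0.1537]
eef_rot: [0.995, -0.101, 0.002, -0.003]
ft_force: [0.6, -1.4, 0.0]
width: 0.038
```

Run:
```python
from h import *
go([.5703,.2753,.13],-11.6)
```

```text
t 2.75 turn [-0.36 -0.18 -0.05] shift [ 0.0083 -0.0803  0.0242] |d| 0.084 pos [0.5458 0.1982 0.1537] yaw -11.65 F [ 0.62 -1.42  0.01] w 0.038 J [ 0.21  0.38 -0.78  1.64  0.28  1.22 -0.83]
```

>>> carry_out --increments "-0.3 -0.2 0 0.004 -0.045 0.01 0.038; -0.3 -0.2 0 0.008 -0.08 0.02 0.038; -0.3 -0.2 0 0.008 -0.08 0.025 0.038; -0.3 -0.2 0 0.008 -0.08 0.025 0.038; -0.3 -0.2 0 0.008 -0.08 0.025 0.038"

```text
time: 3.38
ee_pos: [0.5705, 0.274, 0.13]
eef_rot: [0.995, -0.102, 0.0, -0.0]
ft_force: [0.1, -0.2, 0.4]
width: 0.0378
```

Run:
```python
from h import *
snap('wrist','w4')
go([.5703,.2753,.047],-11.6)
```

```text
t 3.42 turn [-0.06 -0.05 -0.14] shift [-0.0005 -0.0012  0.083 ] |d| 0.083 pos [0.5705 0.274  0.13  ] yaw -11.74 F [0.28 0.12 1.15] w 0.0381 J [ 0.04  0.52 -0.75  1.52  0.37  1.24 -0.97]
```

View pics/w4.png

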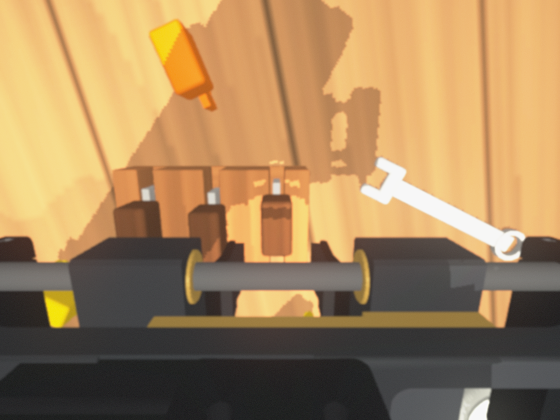

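The wrist view shows the far dark grip at (277,225), centred between the fingers at cols 235 and 322. The orange fake at (183,65) and the yellow ones are well clear.

>>> carry_out --increments "0 0 0 0 -0.001 0.03 0.038; 0 0 0 0 -0.001 0.06 0.038; 0 0 0 -0.0005 -0.001 0.083 0.038; 0 0 0 -0.0005 -0.001 0.083 0.038; 0 0 0 -0.0005 -0.001 0.083 0.02" --squeeze 25

```text
time: 4.05
ee_pos: [0.5711, 0.2751, 0.0485]
eef_rot: [0.995, -0.103, 0.001, -0.001]
ft_force: [0.1, 0.3, 0.9]
width: 0.0337
```

>>> carry_out --increments "0 0 0 0 0 0 0.015; 0 0 0 0 0 0 0.015; 0 0 0 0 0 -0.01 0.015; 0 0 0 0 0 -0.05 0.015; 0 0 0 0 0 -0.1 0.015" --squeeze 25

```text
time: 4.68
ee_pos: [0.5701, 0.2746, 0.1492]
eef_rot: [0.995, -0.102, 0.0, -0.0]
ft_force: [1.1, -0.2, -1.4]
width: 0.0237
```

Run:
```python
from h import *
go([.5703,.2753,.2],-11.6)
p,d,K,E=snap('scene','s1')
s=st()
c=np.linalg.inv(E)@np.array([*(s['ee_pos']-np.array([0,0,.03])),1]); u=K@c[:3]/c[2]; print(u,c[2])
x,y=int(u[0]),int(u[1])
cv2.imwrite('pics/s1c.png',cv2.resize(p[max(0,y-50):y+50,x-60:x+60],None,fx=6,fy=6,interpolation=cv2.INTER_CUBIC))
```

```text
t 4.67 turn [-0.05 -0.03 -0.16] shift [ 0.0001 -0.0008 -0.0508] |d| 0.051 pos [0.5701 0.2746 0.1492] yaw -11.76 F [ 1.07 -0.15 -1.4 ] w 0.0237 J [ 0.04  0.51 -0.76  1.5   0.36  1.28 -0.97]
{'time': 4.725, 'joint_positions': [0.0426, 0.4988, -0.764, 1.4928, 0.3544, 1.2808, -0.9638], 'ee_pos': [0.5727, 0.2768, 0.1573], 'eef_rot': [0.9947, -0.1025, 0.0045, -0.0031], 'ft_force': [1.7908, 2.2739, 4.6764], 'width': 0.0235}
[373.17016184 218.80928542   1.        ] 0.6921739106837304
```

View pics/s1c.png

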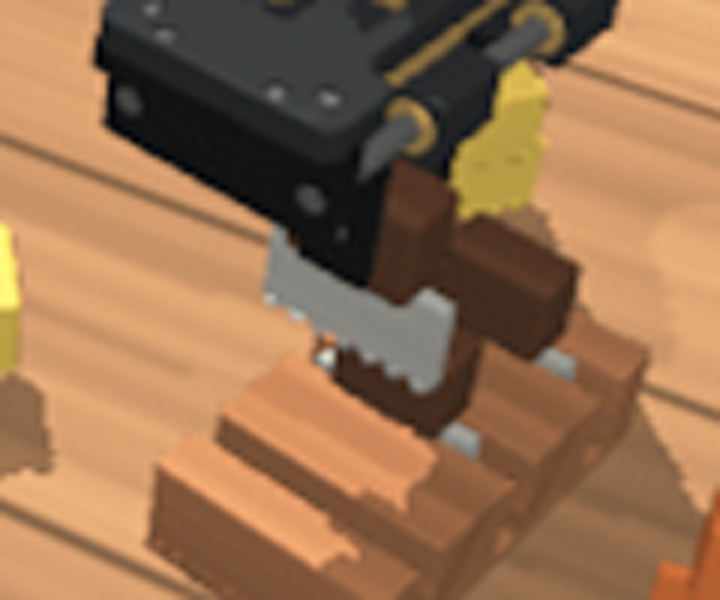

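>>> carry_out --increments "0 0 0 0.01 0 -0.05 0.015; 0 0 0 0.04 0 -0.11 0.015; 0 0 0 0.07 0 -0.15 0.015; 0 0 0 0.08 0 -0.17 0.015; 0 0 0 0.08 0 -0.17 0.015"

```text
time: 5.35
ee_pos: [0.65, 0.2599, 0.3292]
eef_rot: [0.995, -0.103, 0.005, -0.004]
ft_force: [0.4, 0.3, -1.3]
width: 0.0234
```

```bash
cat >> h.py <<'E'
def leafview(f):
    p,d,K,E=snap('scene',f)
    s=st()
    c=np.linalg.inv(E)@np.array([*(s['ee_pos']-np.array([0,0,.03])),1]); u=K@c[:3]/c[2]; print(u,c[2])
    x,y=int(u[0]),int(u[1])
    cv2.imwrite(f'pics/{f}c.png',cv2.resize(p[max(0,y-30):y+45,x-50:x+50],None,fx=8,fy=8,interpolation=cv2.INTER_CUBIC))
E
python3 -c "
from h import *
leafview('s2')"
```

```text
{'time': 5.4, 'joint_positions': [-0.0254, 0.5658, -0.7385, 1.0196, 0.3724, 1.6645, -0.8448], 'ee_pos': [0.6491, 0.2601, 0.3277], 'eef_rot': [0.9947, -0.1022, 0.0044, -0.0033], 'ft_force': [0.1541, 0.1402, -2.5114], 'width': 0.0238}
[357.71080063 155.48058048   1.        ] 0.5419641293222033
```

View pics/s2c.png

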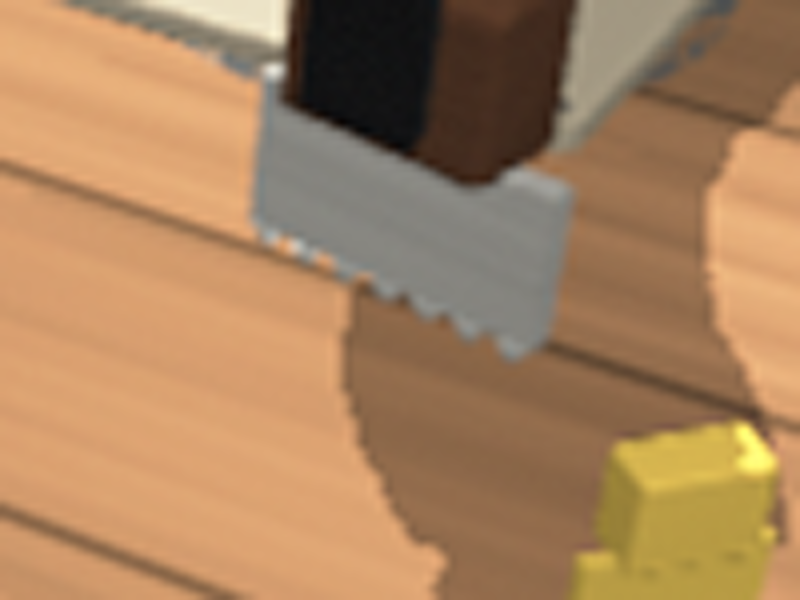

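```bash
cat >> h.py <<'E'
def teeth(f,pos,q):
    p,d,K,E=load(f); Rm=R.from_quat(q).as_matrix(); 
    n=Rm[:,0]; o=np.array(pos)+0.003*n; o_y=Rm[:,1]
    # rectified image of the plate's near face: axes tool y (horizontal), tool z (down)
    ys=np.arange(-45,45,.25)/1000; zs=np.arange(15,50,.25)/1000
    Y,Z=np.meshgrid(ys,zs); W=o+Y[...,None]*Rm[:,1]+Z[...,None]*Rm[:,2]
    Ei=np.linalg.inv(E); C=W@Ei[:3,:3].T+Ei[:3,3]; u=C[...,0]/C[...,2]*K[0,0]+K[0,2]; v=C[...,1]/C[...,2]*K[1,1]+K[1,2]
    im=cv2.remap(p,u.astype(np.float32),v.astype(np.float32),cv2.INTER_CUBIC)
    cv2.imwrite(f'pics/{f}r.png',cv2.resize(im,None,fx=2.2,fy=2.2)); 
    return im
E
python3 - <<'E'
from h import *
im=teeth('s2',[.6496,.26,.3283],[.9947,-.1022,.0045,-.0033])
sat=cv2.cvtColor(im,cv2.COLOR_BGR2HSV)[...,1].astype(float)
print(im.shape)
# mean over tooth band found per row: FFT of sat
S=np.arange(-45,45,.25)
for r0 in range(60,130,6):
    row=sat[r0:r0+6].mean(0); 
    print(r0*.25+15, [int(x) for x in row[::8]])
E
```

```text
(140, 360, 3)
30.0 [123, 123, 122, 123, 122, 124, 100, 22, 11, 12, 12, 12, 13, 13, 12, 13, 13, 12, 13, 13, 13, 13, 11, 12, 14, 13, 13, 13, 12, 13, 11, 13, 12, 13, 12, 12, 13, 12, 9, 82, 125, 122, 122, 123, 122]
31.5 [122, 123, 122, 122, 122, 122, 102, 21, 10, 11, 12, 13, 13, 13, 14, 13, 13, 13, 13, 14, 13, 12, 12, 14, 12, 12, 13, 13, 13, 13, 11, 13, 12, 13, 12, 12, 13, 11, 8, 83, 123, 122, 121, 123, 123]
33.0 [124, 122, 122, 120, 120, 121, 112, 27, 10, 12, 12, 11, 11, 12, 11, 13, 11, 11, 12, 12, 11, 10, 13, 13, 11, 11, 12, 12, 12, 11, 9, 11, 14, 13, 9, 11, 11, 12, 10, 91, 121, 122, 120, 121, 121]
34.5 [122, 122, 123, 121, 122, 121, 126, 60, 12, 13, 11, 11, 11, 9, 11, 11, 10, 8, 11, 11, 13, 12, 10, 13, 9, 12, 8, 10, 10, 12, 17, 8, 11, 9, 15, 7, 10, 10, 11, 87, 121, 120, 120, 119, 121]
36.0 [121, 121, 123, 123, 123, 123, 125, 103, 40, 10, 8, 19, 33, 17, 9, 11, 14, 16, 9, 9, 12, 27, 12, 10, 9, 50, 34, 5, 7, 31, 63, 28, 9, 8, 46, 40, 8, 10, 18, 84, 121, 121, 121, 120, 120]
37.5 [124, 123, 122, 123, 121, 122, 123, 123, 93, 17, 7, 39, 84, 57, 7, 16, 49, 72, 22, 10, 22, 65, 36, 8, 14, 72, 1
[... 734 characters left out ...]
4, 123]
43.5 [124, 123, 123, 123, 123, 122, 123, 122, 122, 123, 127, 125, 125, 124, 124, 125, 125, 124, 124, 126, 123, 123, 123, 124, 125, 124, 124, 125, 124, 124, 123, 123, 125, 124, 126, 123, 124, 125, 124, 123, 124, 122, 124, 123, 124]
45.0 [122, 123, 123, 124, 123, 122, 122, 123, 122, 123, 123, 123, 124, 124, 121, 123, 121, 123, 122, 124, 123, 123, 124, 123, 123, 123, 123, 125, 124, 122, 122, 123, 123, 124, 124, 123, 124, 123, 124, 124, 124, 123, 122, 122, 123]
46.5 [121, 123, 124, 124, 123, 122, 123, 122, 122, 123, 122, 124, 122, 122, 123, 123, 122, 122, 123, 123, 122, 123, 123, 122, 122, 124, 124, 125, 123, 123, 122, 122, 122, 123, 123, 122, 123, 124, 123, 124, 123, 123, 122, 122, 122]
```

View pics/s2r.png

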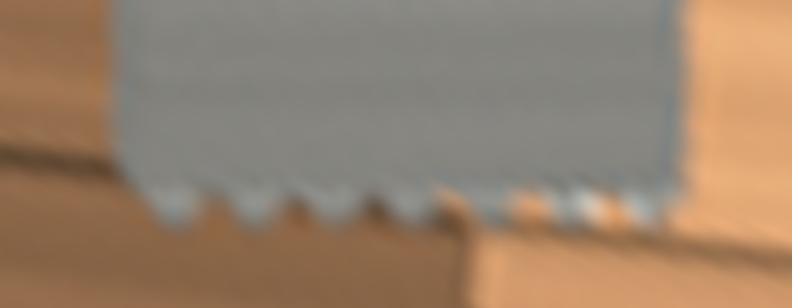

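Run:
```python
from h import *
go([.4725,-.0306,.125],-11.2)
```

```text
t 5.4 turn [-0.43 -0.46 -0.54] shift [-0.1154  0.322   0.1994] |d| 0.396 pos [0.6491 0.2601 0.3277] yaw -11.74 F [ 0.15  0.14 -2.51] w 0.0238 J [-0.03  0.57 -0.74  1.02  0.37  1.66 -0.84]
```

>>> carry_out --increments "-0.4 -0.4 -0.5 -0.015 0.045 0.02 0.015; -0.4 -0.4 -0.5 -0.032 0.1 0.045 0.015; -0.4 -0.4 -0.5 -0.05 0.15 0.07 0.015; -0.4 -0.4 -0.5 -0.07 0.2 0.1 0.015; -0.4 -0.4 -0.5 -0.09 0.25 0.13 0.015"

```text
time: 6.02
ee_pos: [0.5086, 0.0329, 0.1927]
eef_rot: [0.995, -0.098, -0.0, 0.0]
ft_force: [-0.2, -0.1, -1.4]
width: 0.0238
```

Run:
```python
from h import *
go([.4725,-.0306,.12],-11.2)
```

```text
t 6.03 turn [ 0.03  0.04 -0.06] shift [-0.0229  0.0693  0.0727] |d| 0.103 pos [0.5086 0.0329 0.1927] yaw -11.26 F [-0.2  -0.06 -1.42] w 0.0238 J [ 0.55  0.17 -0.76  1.77  0.12  1.25 -0.44]
```

>>> carry_out --increments "0 0 0 -0.01 0.03 0.02 0.015; 0 0 0 -0.02 0.06 0.045 0.015; 0 0 0 -0.023 0.069 0.068 0.015; 0 0 0 -0.023 0.0693 0.073 0.015; 0 0 0 -0.023 0.0693 0.073 0.015"

```text
time: 6.65
ee_pos: [0.4721, -0.0298, 0.1196]
eef_rot: [0.995, -0.098, -0.001, 0.0]
ft_force: [0.1, 0.5, -0.6]
width: 0.0238
```

Run:
```python
from h import *
go([.4725,-.0306,.1045],-11.2)
snap('scene','s3'); snap('wrist','w5')
go([.4725,-.0306,.1045],-11.2)
p=cv2.imread('pics/s3.png'); cv2.imwrite('pics/s3c.png',cv2.resize(p[130:240,190:310],None,fx=6,fy=5,interpolation=cv2.INTER_CUBIC))
```

```text
t 6.65 turn [ 0.01  0.08 -0.01] shift [0.0006 0.0007 0.0151] |d| 0.015 pos [ 0.4721 -0.0298  0.1196] yaw -11.21 F [ 0.11  0.48 -0.64] w 0.0238 J [ 0.64  0.15 -0.72  1.94  0.11  1.09 -0.31]
t 6.75 turn [ 0.01 -0.01  0.  ] shift [-0.0002  0.0009  0.0158] |d| 0.016 pos [ 0.4729 -0.0297  0.1203] yaw -11.2 F [ 0.44  1.09 -2.21] w 0.0241 J [ 0.64  0.15 -0.72  1.94  0.11  1.09 -0.31]
```

View pics/s3c.png

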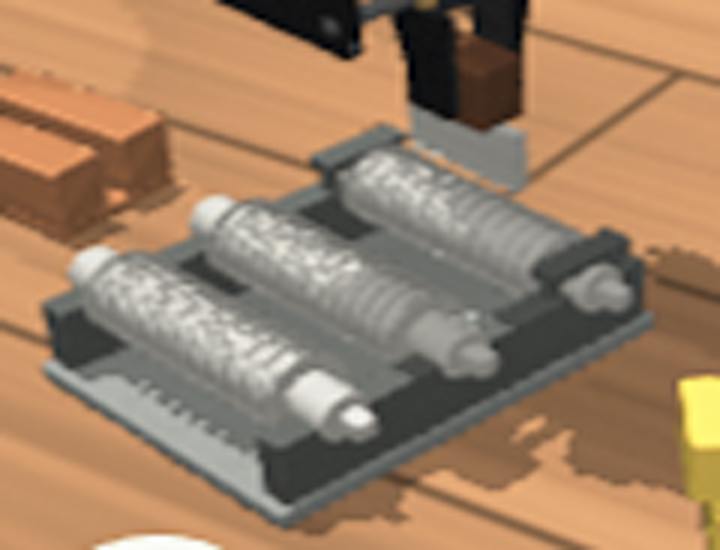

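View pics/w5.png

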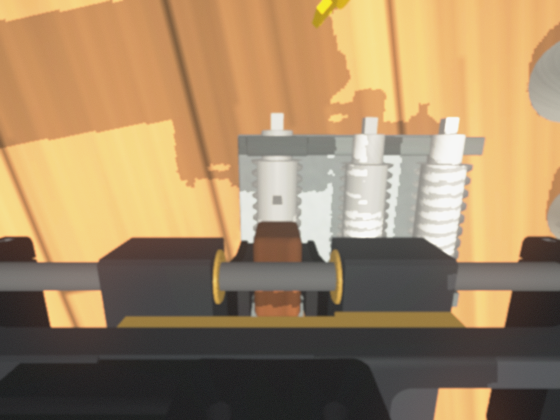

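The leaf (grip at 277,250) is in line with the front spindle (col 277). Now I'll touch.

>>> carry_out --increments "0 0 0 0 0.001 0.006 0.015; 0 0 0 0 0.001 0.012 0.015; 0 0 0 0 0.001 0.014 0.015; 0 0 0 0 0.001 0.0165 0.015; 0 0 0 0 0.001 0.0165 0.015"

```text
time: 7.38
ee_pos: [0.4737, -0.0308, 0.106]
eef_rot: [0.995, -0.098, 0.001, 0.001]
ft_force: [-9.2, -0.7, 25.8]
width: 0.0238
```

Run:
```python
from h import *
go([.4725,-.0306,.1025],-11.2)
```

```text
t 7.38 turn [ 0.06 -0.1  -0.  ] shift [-0.0012  0.0001  0.0035] |d| 0.004 pos [ 0.4737 -0.0308  0.106 ] yaw -11.2 F [-9.21 -0.71 25.76] w 0.0238 J [ 0.64  0.17 -0.71  1.96  0.13  1.06 -0.33]
```

>>> carry_out --increments "0 0 0 -0.001 0 0.0 0.015; 0 0 0 -0.001 0.0005 0.001 0.015; 0 0 0 -0.001 0.001 0.001 0.015; 0 0 0 -0.001 0.0015 0.001 0.015; 0 0 0 -0.001 0.002 0.001 0.015" --squeeze 40

```text
time: 8.0
ee_pos: [0.4732, -0.031, 0.1062]
eef_rot: [0.995, -0.097, 0.002, -0.0]
ft_force: [-3.4, 5.3, 14.0]
width: 0.0244
```

>>> carry_out --increments "0 0 0 0 0.0005 0.001 0.015; 0 0 0 0 0.001 0.001 0.015; 0 0 0 0 0.0015 0.001 0.015; 0 0 0 0 0.002 0.001 0.015; 0 0 0 0 0.0025 0.001 0.015"

```text
time: 8.62
ee_pos: [0.4732, -0.0313, 0.1062]
eef_rot: [0.995, -0.096, 0.002, -0.001]
ft_force: [-4.5, 8.6, 15.0]
width: 0.0235
```

>>> carry_out --increments "0 0 0 -0.0005 0.001 -0.004 0.015; 0 0 0 -0.0005 0.0023 -0.004 0.015; 0 0 0 -0.0005 0.0023 -0.001 0.015; 0 0 0 -0.0005 0.0023 0.002 0.015; 0 0 0 -0.0005 0.0023 0.002 0.015"

```text
time: 9.25
ee_pos: [0.4721, -0.0336, 0.1037]
eef_rot: [0.995, -0.097, 0.001, -0.001]
ft_force: [0.1, 0.3, -2.1]
width: 0.0235
```

Run:
```python
from h import *
go([.4725,-.0306,.1025],-11.2)
```

```text
t 9.25 turn [-0.16 -0.16  0.12] shift [-0.0001 -0.003   0.0012] |d| 0.003 pos [ 0.4721 -0.0336  0.1037] yaw -11.08 F [ 0.14  0.28 -2.06] w 0.0235 J [ 0.65  0.17 -0.71  1.96  0.12  1.05 -0.31]
```

>>> carry_out --increments "0.15 0.15 0 0.0003 0 0.001 0.015; 0.15 0.15 0 0.0003 0 0.002 0.015; 0.15 0.15 0 0.0003 0 0.0025 0.015; 0.15 0.15 0 0.0003 0 0.003 0.015; 0.15 0.15 0 0.0003 0 0.003 0.015"

```text
time: 9.88
ee_pos: [0.4728, -0.0341, 0.1027]
eef_rot: [0.995, -0.097, 0.003, -0.002]
ft_force: [-10.3, -2.4, 24.9]
width: 0.0239
```

Run:
```python
from h import *
go([.4725,-.0306,.1025],-11.2)
p,d,K,E=snap('scene','s4')
cv2.imwrite('pics/s4c.png',cv2.resize(p[130:240,190:310],None,fx=6,fy=5,interpolation=cv2.INTER_CUBIC))
go([.4725,-.0306,.1025],-11.2)
```

```text
t 9.88 turn [-0.23 -0.35  0.1 ] shift [-0.0009 -0.0033  0.0002] |d| 0.003 pos [ 0.4728 -0.0341  0.1027] yaw -11.1 F [-10.33  -2.37  24.88] w 0.0239 J [ 0.65  0.17 -0.71  1.97  0.12  1.04 -0.31]
t 9.93 turn [-0.23 -0.35  0.1 ] shift [-0.0009 -0.0033  0.0002] |d| 0.003 pos [ 0.4727 -0.034   0.1027] yaw -11.1 F [-10.66  -0.33  24.88] w 0.0234 J [ 0.65  0.17 -0.71  1.97  0.12  1.04 -0.31]
```

View pics/s4c.png

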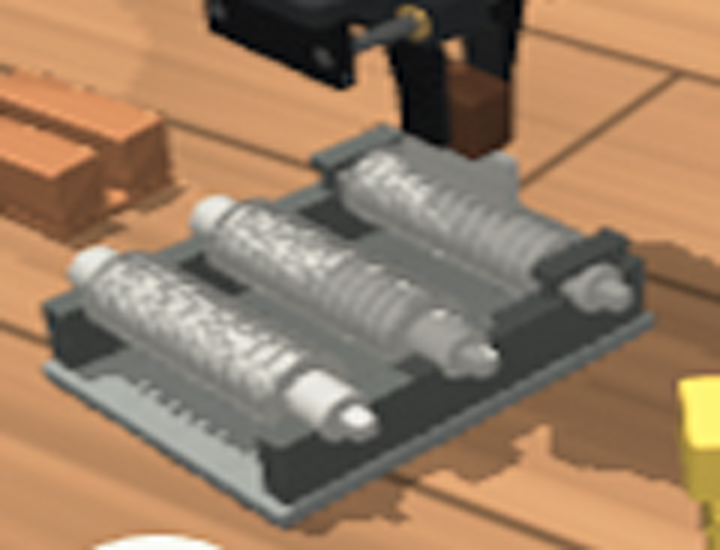

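>>> carry_out --increments "0 0 0 0 0 0.001 0.015; 0 0 0 0 0 0.001 0.015; 0 0 0 0 0 -0.006 0.015; 0 0 0 0 0 -0.03 0.015; 0 0 0 0 0.01 -0.05 0.015"

```text
time: 10.55
ee_pos: [0.4707, -0.0433, 0.1535]
eef_rot: [0.995, -0.096, 0.004, -0.002]
ft_force: [0.4, 0.2, -2.3]
width: 0.0237
```

Run:
```python
from h import *
go([.4956,-.2495,.15],-2.4)
```

```text
t 10.55 turn [-0.24 -0.4  -8.61] shift [0.0638 0.1977 0.003 ] |d| 0.208 pos [ 0.4707 -0.0433  0.1535] yaw -11.01 F [ 0.45  0.23 -2.29] w 0.0237 J [ 0.68  0.1  -0.71  1.91  0.07  1.15 -0.24]
```

>>> carry_out --increments "-0.2 -0.4 -2 0.016 0.05 0 0.015; -0.2 -0.4 -4 0.032 0.1 0 0.015; -0.2 -0.4 -6 0.048 0.15 0 0.015; -0.2 -0.4 -8.6 0.0638 0.198 0 0.015; -0.2 -0.4 -8.6 0.0638 0.198 0 0.015"

```text
time: 11.18
ee_pos: [0.4947, -0.2543, 0.1524]
eef_rot: [1.0, -0.024, -0.0, -0.0]
ft_force: [0.6, 1.0, -1.9]
width: 0.0241
```

Run:
```python
from h import *
go([.4956,-.2495,.105],-2.4)
p,d,K,E=snap('wrist','w6')
go([.4956,-.2495,.105],-2.4)
P=pts(d,K,E); z=P[...,2]; v,u=np.mgrid[0:420,0:560]
m=(z>.037)&(z<.046)&(v<235)&(u>180)&(u<380)
q=P[m]; print(len(q),q.min(0),q.max(0))
```

```text
t 11.18 turn [-0.03  0.01 -0.35] shift [ 0.0007 -0.0048  0.0474] |d| 0.048 pos [ 0.4947 -0.2543  0.1524] yaw -2.75 F [ 0.58  1.02 -1.85] w 0.0241 J [ 0.87  0.28 -0.56  1.71  0.16  1.19  0.22]
t 11.22 turn [-0.1   0.01 -0.2 ] shift [ 0.0004 -0.0017  0.0475] |d| 0.048 pos [ 0.4951 -0.2513  0.1525] yaw -2.6 F [-0.09  0.49 -1.7 ] w 0.0238 J [ 0.87  0.28 -0.56  1.71  0.16  1.19  0.22]
6589 [ 0.4280758  -0.27367135  0.03700269] [ 0.58723958 -0.07745524  0.04599882]
```

View pics/w6.png

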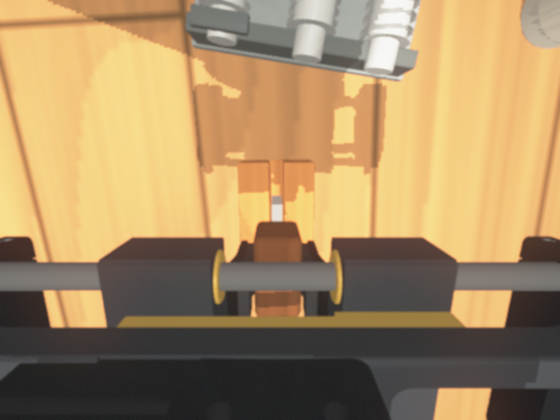

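The slot (cols 270–284) and the blade (272–283) are aligned, so I'm descending.

>>> carry_out --increments "-0.1 0 -0.2 0.0004 -0.0015 0.02 0.015; -0.1 0 -0.2 0.0004 -0.0015 0.04 0.015; -0.1 0 -0.2 0.0004 -0.0015 0.06 0.015; -0.1 0 -0.2 0.0004 -0.0015 0.08 0.015; -0.1 0 -0.2 0.0004 -0.0015 0.085 0.015"

```text
time: 11.85
ee_pos: [0.495, -0.2486, 0.0663]
eef_rot: [1.0, -0.02, -0.001, -0.001]
ft_force: [0.4, 0.6, -1.9]
width: 0.0235
```

Run:
```python
from h import *
go([.4956,-.2495,.0495],-2.4)
```

```text
t 11.85 turn [-0.06  0.1   0.05] shift [0.0006 0.0009 0.0168] |d| 0.017 pos [ 0.495  -0.2486  0.0663] yaw -2.35 F [ 0.39  0.57 -1.94] w 0.0235 J [ 0.84  0.38 -0.54  1.8   0.22  1.03  0.18]
```

>>> carry_out --increments "0 0 0 0.0005 0.001 0.01 0.015; 0 0 0 0.0005 0.001 0.0165 0.015; 0 0 0 0.0005 0.001 0.0172 0.015; 0 0 0 0.0005 0.001 0.0172 0.04; 0 0 0 0.0005 0.001 0.0172 0.045"

```text
time: 12.48
ee_pos: [0.4958, -0.2498, 0.0493]
eef_rot: [1.0, -0.021, -0.001, -0.0]
ft_force: [0.6, -0.1, 1.0]
width: 0.0363
```

Run:
```python
from h import *
go([.4956,-.2495,.15],-2.4)
```

```text
t 12.47 turn [-0.05  0.06  0.04] shift [-0.0003 -0.0003 -0.1007] |d| 0.101 pos [ 0.4958 -0.2498  0.0493] yaw -2.36 F [ 0.61 -0.06  1.05] w 0.0363 J [ 0.83  0.4  -0.53  1.81  0.24  1.    0.17]
```

>>> carry_out --increments "0 0 0 0 0 -0.003 0.045; 0 0 0 0 0 -0.04 0.045; 0 0 0 0 0 -0.08 0.045; 0 0 0 0 0.03 -0.12 0.045; 0 0 0 0 0.06 -0.15 0.045"

```text
time: 13.1
ee_pos: [0.4939, -0.3105, 0.2017]
eef_rot: [1.0, -0.02, 0.0, 0.0]
ft_force: [0.7, 0.2, -0.9]
width: 0.045
```

>>> carry_out --increments "0 0 0 -0.03 0.03 -0.02 0.045; 0 0 0 -0.06 0.06 -0.02 0.045; 0 0 0 -0.1 0.08 -0.02 0.045; 0 0 0 -0.12 0.08 -0.02 0.045; 0 0 0 -0.12 0.08 -0.02 0.045"

```text
time: 13.72
ee_pos: [0.3701, -0.3855, 0.222]
eef_rot: [1.0, -0.021, 0.0, 0.001]
ft_force: [0.6, -0.4, 0.3]
width: 0.0451
```

Run:
```python
from h import *
st()
p,d,K,E=snap('top','top1'); p2,*_=snap('scene','s5')
P=pts(d,K,E); z=P[...,2]
def rect(mask,name):
    q=P[mask]; (c,s,a)=cv2.minAreaRect((q[:,:2]*1000).astype(np.float32)); print(name,len(q),np.round(c,1),np.round(s,1),round(a,2),'z',np.median(q[:,2]).round(4),q[:,2].std().round(4))
def box(u0,v0,u1,v1):
    m=np.zeros(d.shape,bool); m[v0:v1,u0:u1]=1; return m
B=box(380,205,440,262)
rect(B&(z>.036)&(z<.047),'job'); rect(B&(z>.06)&(z<.09),'grip')
a=cv2.resize(p[160:300,130:450],None,fx=2.4,fy=2.4,interpolation=cv2.INTER_CUBIC); cv2.imwrite('pics/top1c.png',a)
cv2.imwrite('pics/s5c.png',cv2.resize(p2[130:200,160:240],None,fx=8,fy=8,interpolation=cv2.INTER_CUBIC))
```

```text
{'time': 13.725, 'joint_positions': [1.1383, 0.1641, -0.463, 1.6826, 0.076, 1.3112, 0.6196], 'ee_pos': [0.3701, -0.3855, 0.222], 'eef_rot': [0.9998, -0.0208, 0.0004, 0.0006], 'ft_force': [0.5963, -0.3716, 0.3328], 'width': 0.0451}
job 828 [ 495.3 -251.5] [90.7 70.5] 87.86 z 0.0405 0.0022
grip 224 [ 495.5 -249.1] [44.6 22.5] 87.92 z 0.074 0.0036
```

View pics/top1c.png

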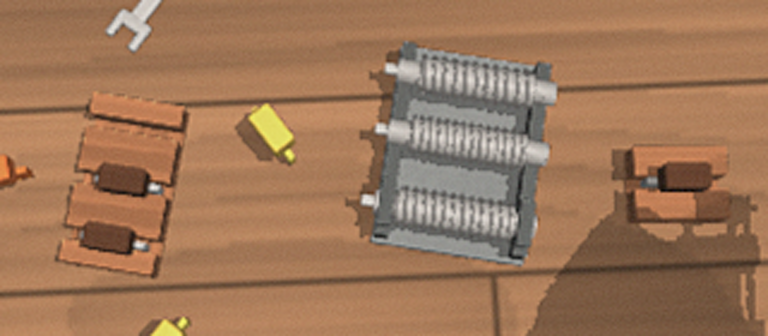

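View pics/s5c.png

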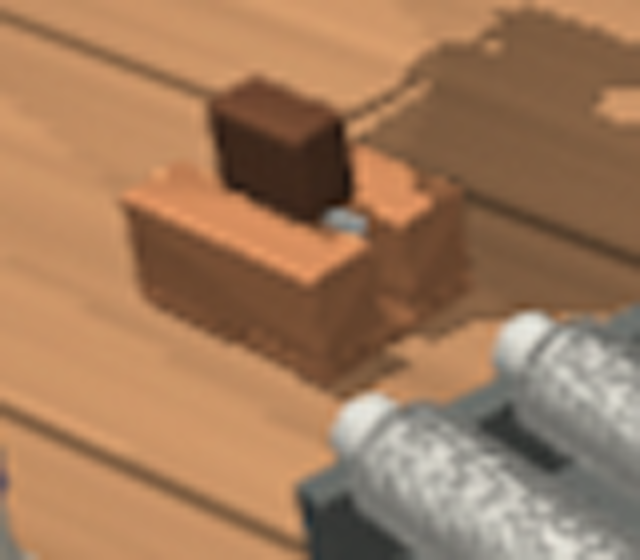

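Run:
```python
from h import *
print(r.close_job()); st()
```

```text
the job is handed in; nothing more can be done
None
the job is handed in; nothing more can be done
```

The leaf from the rack's far slot fits the front spindle. It now hangs in the job block, and the job was handed in at about 13.7 s of the 72 s allowed.

**How I found it:**
- In the wrist picture the front thread's pitch came out between those of the two spare spindles. Their raw readings of about 8 and 10 mm left 9 mm for the front one. The front spindle's own raw reading was about 9.5 mm, and the depth readings on the thread tops were too flat to use.
- The lifted leaf's seven teeth measured 9.0 mm apart in the scene picture.
- On the first touch the leaf stood on the crests, with the TCP at 106.2 mm. Shifted about 2.3 mm along the thread, it sank to 102.7 mm under about 25 N. That 3.5 mm drop agrees with the 3.6 mm for fully home.
- I did not try the other two leaves, because this one went home.

**Last checks:**
- The leaf hangs upright, with its grip centre within about 3 mm of the job block's middle. Its grip top reads the same height as it did in the rack.
- The other two leaves were never touched and still stand upright in the rack. The gripper is open and well clear.
- I did not measure the bottle, tin and spanner again at the end. The arm kept well away from all three.
- Two presses on the thread reached about 25 N, more than the light 10 N suggested but below the limits.

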